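# Release two pinch catches and hold the carrier gate wide

### The job

Open the barred gate of the white slide carrier for a colleague who is about to lift out the box inside. Squeeze the tall round-post catch fully shut first and only then the low square-post catch, take the gate's black upright post and swing the gate out past its ball detent until it stands wide open, at about a right angle to the doorway. The closing spring pulls it back, so finish while still gripping the post and holding the gate there; leave the box inside, the timer, the vial and the petri dish where they are.

Things in the scene. Friction and masses are not known exactly. Their poses are not given: they have to be found in the camera images.
- carrier: White slide carrier screwed to the bench, open on top: base plate 225 x 212 x 6 mm, walls 92 mm high, an aluminium header bar over the doorway (212 long, top 110 mm above the bench, 6 to 46 mm along +x). Origin on the bench, mid-doorway, in the plane of the shut gate; +x points into the carrier (away from the robot), +y left along the doorway, z up.
- tall_catch: Pinch catch with two tall upright black round posts, 12 mm thick, tops 48 mm above the header bar. Origin on top of the bar (110 mm above the bench), midway between the posts as they start; axes as the carrier's. Fixed post centred 17 mm to -y, sliding post starts 17 mm to +y (46 mm over the outsides, 34 mm when squeezed). The catches stand 90 mm apart; which is on the left varies.
- low_catch: Pinch catch with the low posts: same as the tall one, but the posts are square, 12 mm thick along y, 22 mm along x, tops only 28 mm above the header bar. Same spacing, origin and axes.
- tall_slide (a joint): Travel of the tall catch's sliding post towards its fixed post (along the catch's -y), m: 0 locks the gate, 0.012 is fully squeezed and frees it; it needs about 3 N and stays where it is left.
- low_slide (a joint): The same for the low catch.
- gate_swing (a joint): Swing of the gate, rad: 0 shut, 1.57 at a right angle, stop at 1.7. It turns clockwise seen from above, so its free right end comes out towards the robot. Locked while either catch is out. A sprung ball in the base plate gives a detent at about 0.3 to 0.55 rad (about 6 to 9 N at the post); a closing spring pulls back with about 0.2 to 0.4 N m (1.5 to 3 N at the post) and swings it shut if let go.
- gate_hinge (a point): Point on the gate's vertical hinge axis, 135 mm above the bench; the axis is 80 mm towards the carrier's +y from its origin.
- gate: Barred steel gate, 160 mm wide, 8 mm thick, from 10 to 108 mm above the bench. Its handle is a black round upright post, 14 mm thick, from 59 to 151 mm above the bench, standing 45 mm in front of the gate, 142 mm from the hinge axis, held by two arms below 102 mm. Origin on the hinge axis at bench level; turns with the gate, its -y running along the gate to the free end, z up.
- gate_grip (a point): Place to grip the gate's post: on the post's axis, 135 mm above the bench (16 mm below its top).
- gate_post_top (a point): Top of the gate's black post, on its axis, 151 mm above the bench.
- slide_store: Grey closed slide box, 94 x 118 x 37 mm, standing loose inside the carrier; origin at the centre of its underside.
- timer: White lab timer, 66 x 66 x 24 mm, loose on the bench; bystander; origin at the centre of its underside.
- vial: Small glass vial with a white cap, 19 mm thick, 54 mm high, standing loose; bystander; origin at the centre of its underside.
- petri: Petri dish, 90 mm across, 15 mm high, loose; bystander; origin at the centre of its underside.

How it is judged (in metres and radians):
On the way, in this order (a step that is already met when the one before it is completed fails the run):
1. the tall catch is squeezed in while the low one still locks (value of joint tall_slide above 0.0095 m and value of joint low_slide below 0.004 m), for 0.2 s.
2. the low catch is squeezed in too (value of joint each of tall_slide, low_slide above 0.0095 m), for 0.2 s.
3. the gate has passed its detent (value of joint gate_swing above 0.7 rad), for 0.1 s.
At the end, for the whole second after the job is handed in: Both catches squeezed in (9.5 of 12 mm or more); gate still, at 1.3 rad or more, held by fingers gripping the black post within 35 mm of its grip place with over 1 N; the box inside within 15 mm and the bystanders within 20 mm of where they began (all of step 2 and value of joint gate_swing above 1.3 rad and velocity of joint gate_swing between -0.1 and 0.1 rad/s and contact force between the fingers and gate above 1 N and distance between the grasp point and gate_grip below 0.035 m and distance of slide_store from where it was at the start of the episode below 0.015 m and distance of each of timer, vial, petri from where it was at the start of the episode below 0.02 m); the arm keeps its last pose, push and grip.
It fails at once if the low catch is squeezed before the tall one is in (value of joint low_slide above 0.005 m and value of joint tall_slide below 0.008 m).
It fails at once if the box inside or a bystander is shoved away (distance of any of slide_store, timer, vial, petri from where it was at the start of the episode above 0.03 m).
It also fails if it takes over 54 s, if anything falls off the work surface, if the arm or the gripper's body presses on something with over 40 N, if the wrist force passes 120 N, or if a joint passes its speed limit or range.

### The arm

A 6-joint arm with a two-finger parallel gripper is mounted at the origin on a cart in front of the work surface, level with it; the furniture and walls round the work are solid. World frame = base frame: x ahead of the robot, y to its left, z up, the work surface at z = 0. Lengths are in m, angles in degrees, forces in N, time in s.
With the tool pointing down it reaches from about 0.375 to 0.9 m from the base axis. Payload 3.1 kg.
Tool frame: the origin (TCP) lies on the centre line of the jaws, within the pads' length; the fingertips stand 17 mm ahead of it and the grasp point (between the pads) lies 2 mm behind it; y points along the fingers, x is the direction in which the jaws open and shut, and the axes are right-handed (so a half turn about y gives the same grasp; the last joint's range is limited). The gripper opens to 87 mm and grips with 3 to 60 N. Pads are 19 mm wide; open, the fingers measure 117 mm over their backs; the gripper's body (75 mm by 190 mm) begins 51 mm behind the grasp point.
Start: joints at [59.903, 30.224, 82.088, -0, 67.689, -10.227], TCP at [0.212, 0.588, 0.24] pointing down, gripper open.
Joint ranges: [-176.69, 176.69], [-43.24, 126.21], [12.49, 139.97], [-82, 262], [0, 151.66], [-163.58, 163.58]. Speed limits (degrees/s): [159.86, 159.86, 180, 180, 180, 180].

### API

Orientations are given as a 3x3 rotation matrix whose columns are the frame's x, y, z axes.
In Python, from rig import read_state, capture, camera_info, hand_in, trace, tip_of gives the robot as it stands.
- The arm moves only by the tool jog_arm, never from a script. Its argument "steps" is a list of rows, each an object with "fingers": the opening in per cent of the stroke, from 0 (shut) to 100 (fully open); "delta_pos": the shift along the world's x, y, z in mm, a list of three; "turn": the turn about the world's z in degrees. A call has 1 to 20 rows; each row is the pose to reach, as a shift and turn from the pose commanded when the call began; what a row does not reach only later rows make up. A row lasts 1/12 s, in which the tool goes at most 41.7 mm and 7.16 degrees, less where a joint would pass 70% of its speed; a pose out of reach is approached as far as the arm can. A call with a gripper value outside its range is refused whole. The fingers move at their own pace and stop on an object; the grip force is fixed at half the most. Time passes only in rows, so rows that repeat a pose let the fingers close. It gives the time, the measured TCP pose, the force and the opening at its end, in the units of the state.
- read_state(): the state, without advancing time (a new reading comes with each control period).
- capture(name): name is "scene" or "top" or "wrist"; returns the picture (420x560x3 uint8, red, green, blue); there is no depth.
- camera_info(name): a dict with "fov_y" (degrees; the focal length in pixels is half the picture's height over the tangent of half this angle, whatever the lens; pixels are square), "cx", "cy" (the principal point, pixels), "view" (4x4, takes a point from world to camera coordinates); the wrist camera has in their place "tool_from_camera" (4x4, takes a point from camera to tool coordinates, whose origin is the TCP and whose axes are the tool frame's). Camera axes: x right, y down, z forward; pixel columns grow to the right and rows downward; lengths in m; the calibration is good to about 2 mm. A picture is of the moment at which its call begins: read the wrist's pose just before it. camera_info takes no time and is no camera call.
- hand_in(): hands the job in, once; it reports no verdict.
Trained networks look in the newest picture that a camera, given by its name, has taken for a name from the list of things; names that differ only in an ending like _2 or _b are one class to them, and where a whole thing is asked for, a point or a joint stands for the part that bears it (a point fixed in the world has none). Each returns a list of dicts, best first, with "confidence" (0 to 1); they miss things now and then, are a little off and sometimes report something else, mostly with a low value. They report only what shows in the picture. A call takes as long as a camera call.
- trace(target, camera): "mask" (420x560 bool, what is visible of it).
- tip_of(target, camera): "position" ([x, y, z] in m, in world coordinates, good to about 4 mm: a listed point, or the origin of a listed thing).
The state is a dict: "time_s": time; "joint_positions": joint angles; "qvel": joint speeds; "tau": joint torques, N m; "position": TCP position; "tcp_rot": TCP orientation; "force": force on the tool from outside, world axes, zero at the start; "moment": the same for the moment, N m; "opening": opening from 0.0 (shut) to 1.0 (fully open).
Only numpy, scipy, OpenCV 4.12 (cv2) and the standard library are available. Lean on these libraries where they do the work, as an engineer would, in place of code of your own. Each camera call takes 0.05 s, during which the arm holds its last target.

## Working session

There is one attempt and no reset: what is moved stays moved. The work goes in short steps, Python scripts to look and compute and a tool call to move; the robot and the scene stay as the last step left them, time stands still between calls to the robot, and variables do not carry over. Pictures are saved under pics/ and viewed, and the job is handed in when it is done.

Besides the shell and the picture viewer there is one more tool, called after "Emit:" in YAML: its name, and indented under it one key for each argument. jog_arm: Moves the arm, as the interface text tells. Its arguments: {"type":"object","properties":{"steps":{"type":"array","items":{"type":"object","properties":{"fingers":{"type":"number"},"delta_pos":{"type":"array","items":{"type":"number"}},"turn":{"type":"number"}}}}},"required":["steps"]}

```bash
ls; mkdir -p pics; python3 - <<'E'
from rig import *
import cv2,numpy as np
s=read_state();print(s)
for c in ["scene","top"]:
    im=capture(c);cv2.imwrite(f"pics/{c}0.png",im[:,:,::-1]);i=camera_info(c);print(c,i)
    for t in ["carrier","tall_catch","low_catch","gate_hinge","gate_grip","gate_post_top","slide_store","timer","vial","petri"]:
        print(t,[(np.round(d["position"],3).tolist(),round(d["confidence"],2)) for d in tip_of(t,c)][:2])
print(read_state()["time_s"])
E
```

```text
pics
{'time_s': 0.0, 'joint_positions': array([ 5.99024125e+01,  3.02794950e+01,  8.21566241e+01, -2.25818918e-03,
        6.76897132e+01, -1.02265110e+01]), 'qvel': array([ 0.03297864, -0.05145188,  0.02721743, -0.00142645,  0.0145549 ,
        0.03266567]), 'tau': array([ 8.57694681e-05, -4.40053153e+01, -1.76592869e+01,  6.33250899e-02,
        5.82872238e-02, -1.83686871e-04]), 'position': array([0.21205615, 0.58717791, 0.23856461]), 'tcp_rot': array([[ 3.39889572e-01, -1.06978419e-03, -9.40464744e-01],
       [ 9.40462854e-01, -1.91836419e-03,  3.39891071e-01],
       [-2.16776398e-03, -9.99997588e-01,  3.54060311e-04]]), 'force': array([-0.03539639, -0.08723521, -0.15377372]), 'moment': array([ 0.01982571, -0.01958725,  0.02685865]), 'opening': 0.9985328162054604}
scene {'fov_y': 49.17747258336492, 'cx': 281.0866192817647, 'cy': 212.47397201082782, 'view': array([[ 0.51349714, -0.85807476,  0.00532796, -0.28966809],
       [-0.48456897, -0.29509343, -0.82347604,  0.41707696],
       [ 0.70817625,  0.42027083, -0.56732604,  0.9878591 ],
       [ 0.        ,  0.        ,  0.     
[... 612 characters left out ...]
6],
       [-0.98169157, -0.02885975, -0.18827844,  0.62708298],
       [ 0.18851867, -0.00581793, -0.98205237,  1.3050217 ],
       [ 0.        ,  0.        ,  0.        ,  1.        ]])}
carrier [([0.607, 0.058, 0.003], 0.73)]
tall_catch [([0.549, 0.011, 0.149], 0.56), ([0.62, 0.006, 0.107], 0.49)]
low_catch [([0.641, 0.089, 0.108], 0.75)]
gate_hinge [([0.624, 0.135, 0.134], 0.67), ([0.64, 0.089, 0.106], 0.39)]
gate_grip [([0.552, 0.01, 0.139], 0.67)]
gate_post_top [([0.548, 0.009, 0.151], 0.77)]
slide_store [([0.676, 0.037, 0.007], 0.87)]
timer [([0.619, -0.245, -0.002], 0.81)]
vial [([0.45, 0.387, -0.001], 0.41)]
petri [([0.721, -0.345, -0.002], 0.72), ([0.449, 0.386, -0.003], 0.72)]
1.1
```

View pics/scene0.png

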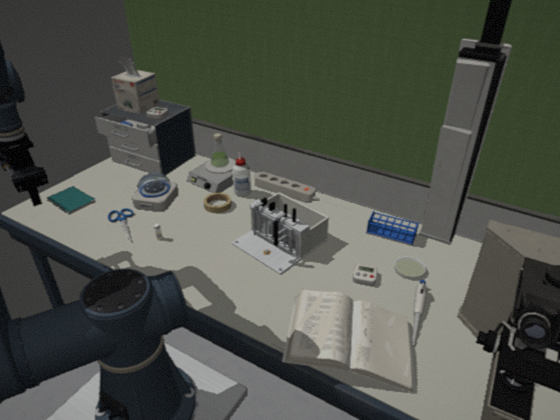

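View pics/top0.png

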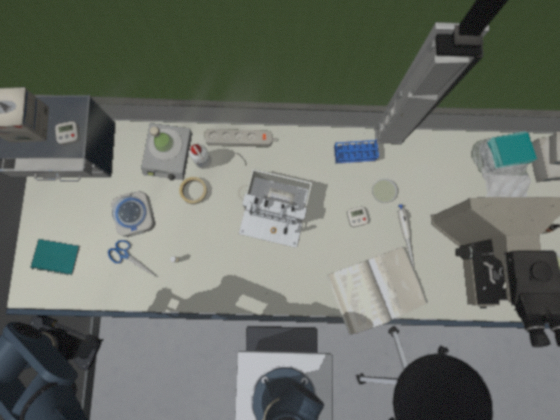

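The scene view shows the carrier at about (290,230), with the timer at (365,273), the petri dish at (410,268) and the vial at (157,232). In the top view the carrier is at about (277,208). The network's hinge, catch and carrier positions agree on a yaw of about -13°. I'll check the crops and the wrist camera's offset next.

```bash
python3 - <<'E'
from rig import *
import cv2,numpy as np
a=cv2.imread("pics/scene0.png")[180:280,220:340];b=cv2.imread("pics/top0.png")[160:255,225:325]
cv2.imwrite("pics/crop0.png",np.hstack([cv2.resize(x,(400,400),interpolation=cv2.INTER_CUBIC) for x in(a,b)]))
print(camera_info("wrist"))
E
```

```text
{'fov_y': 62.175916119066386, 'cx': 283.39363732474595, 'cy': 209.6597209503215, 'tool_from_camera': array([[ 9.99999106e-01, -5.22084306e-04,  1.23088193e-03,
         2.61261534e-04],
       [-1.32964338e-03, -2.91704317e-01,  9.56507618e-01,
        -1.44567380e-01],
       [-1.40324043e-04, -9.56508400e-01, -2.91704750e-01,
         8.09737797e-02],
       [ 0.00000000e+00,  0.00000000e+00,  0.00000000e+00,
         1.00000000e+00]])}
```

View pics/crop0.png

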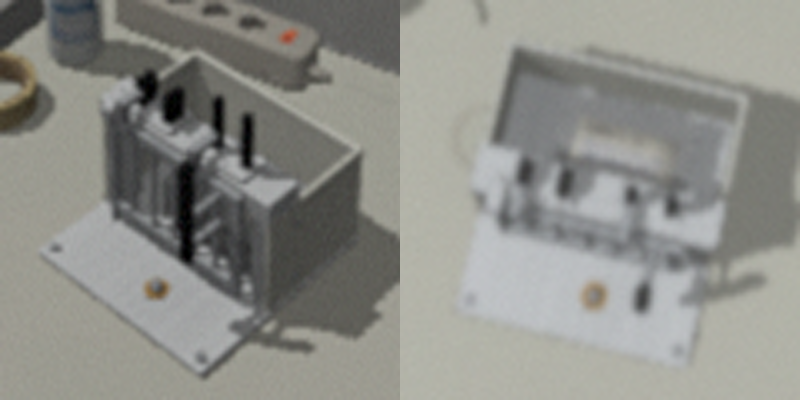

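The crop shows the tall thin posts on the right and the low square posts on the left. The gate post is in front, a little right of middle. This agrees with the network, so I'm moving above the tall catch.

Emit:
jog_arm:
  steps:
    - {"delta_pos": [20, -30, 30], "turn": 0, "fingers": 100}
    - {"delta_pos": [400, -575, 30], "turn": 7, "fingers": 100}
    - {"delta_pos": [400, -575, 30], "turn": 7, "fingers": 100}
    - {"delta_pos": [400, -575, 30], "turn": 7, "fingers": 100}
    - {"delta_pos": [400, -575, 30], "turn": 7, "fingers": 100}
    - {"delta_pos": [400, -575, 30], "turn": 7, "fingers": 100}
    - {"delta_pos": [400, -575, 30], "turn": 7, "fingers": 100}
    - {"delta_pos": [400, -575, 30], "turn": 7, "fingers": 100}
    - {"delta_pos": [400, -575, 30], "turn": 7, "fingers": 100}
    - {"delta_pos": [400, -575, 30], "turn": 7, "fingers": 100}
    - {"delta_pos": [400, -575, 30], "turn": 7, "fingers": 100}
    - {"delta_pos": [400, -575, 30], "turn": 7, "fingers": 100}
    - {"delta_pos": [400, -575, 30], "turn": 7, "fingers": 100}
    - {"delta_pos": [400, -575, 30], "turn": 7, "fingers": 100}
    - {"delta_pos": [400, -575, 30], "turn": 7, "fingers": 100}
    - {"delta_pos": [400, -575, 30], "turn": 7, "fingers": 100}
    - {"delta_pos": [400, -575, 30], "turn": 7, "fingers": 100}
    - {"delta_pos": [400, -575, 30], "turn": 7, "fingers": 100}
    - {"delta_pos": [400, -575, 30], "turn": 7, "fingers": 100}
    - {"delta_pos": [400, -575, 30], "turn": 7, "fingers": 100}

```text
time_s: 2.77
position: [0.6118, 0.0128, 0.2691]
tcp_rot: [[0.224, -0.002, -0.975], [0.975, 0.001, 0.224], [0.0, -1.0, 0.002]]
force: [-0.8, 0.5, -0.3]
opening: 0.998
```

```bash
cat > h.py <<'E'
from rig import *
import cv2,numpy as np
def wrist(name):
    s=read_state(); im=capture("wrist"); cv2.imwrite(f"pics/{name}.png",im[:,:,::-1])
    i=camera_info("wrist"); T=np.eye(4);T[:3,:3]=s["tcp_rot"];T[:3,3]=s["position"]
    return im,T@i["tool_from_camera"],210/np.tan(np.radians(i["fov_y"]/2)),i["cx"],i["cy"],s
def proj(C,f,cx,cy,p):
    q=np.linalg.inv(C)@np.r_[p,1]; return np.array([cx+f*q[0]/q[2],cy+f*q[1]/q[2]])
def back(C,f,cx,cy,uv,z):
    d=C[:3,:3]@np.array([(uv[0]-cx)/f,(uv[1]-cy)/f,1]); return C[:3,3]+d*(z-C[2,3])/d[2]
E
python3 - <<'E'
from h import *
im,C,f,cx,cy,s=wrist("w1")
print(s["time_s"],s["position"],np.degrees(np.arctan2(s["tcp_rot"][1,0],s["tcp_rot"][0,0])),s["opening"],s["force"])
for t in ["carrier","tall_catch","low_catch","gate_hinge","gate_grip","gate_post_top","slide_store"]:
    print(t,[(np.round(d["position"],4).tolist(),round(d["confidence"],2)) for d in tip_of(t,"wrist")][:2])
E
```

```text
2.7667 [0.61180656 0.01277889 0.26908668] 77.06905136387655 0.9978689266719842 [-0.79308186  0.46357265 -0.32910284]
carrier [([0.6047, 0.06, -0.0002], 0.85), ([0.681, 0.0299, 0.0038], 0.44)]
tall_catch [([0.6183, 0.0092, 0.1123], 0.83)]
low_catch [([0.6395, 0.1, 0.1105], 0.65)]
gate_hinge [([0.6222, 0.1362, 0.1365], 0.69)]
gate_grip [([0.5475, 0.0123, 0.1322], 0.82)]
gate_post_top [([0.5492, 0.012, 0.1471], 0.84)]
slide_store [([0.6776, 0.0275, 0.006], 0.85)]
```

View pics/w1.png

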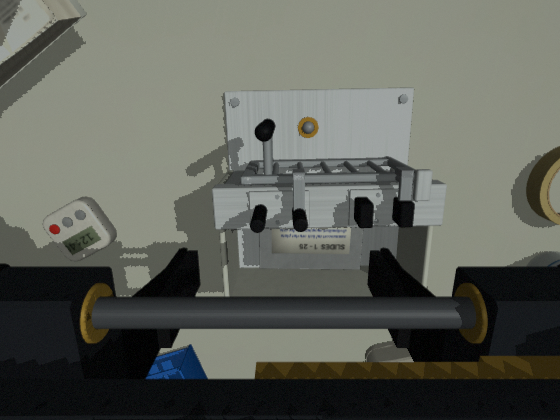

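The wrist view shows the tall round posts at about (259,216) and (300,218), the low square posts at (363,211) and (404,211), the gate post top at (265,130) and the header running level. I'll zoom in to get exact pixels.

```bash
python3 - <<'E'
import cv2
a=cv2.imread("pics/w1.png")[110:250,210:450]
cv2.imwrite("pics/w1c.png",cv2.resize(a,None,fx=3.3333,fy=3.3333,interpolation=cv2.INTER_CUBIC)*1)
E
```

```text
(no output)
```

View pics/w1c.png

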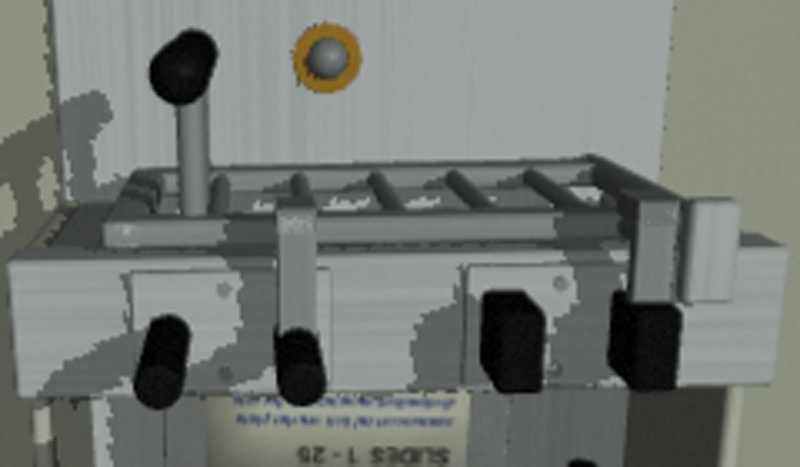

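```bash
python3 - <<'E'
from h import *
s=read_state();i=camera_info("wrist"); T=np.eye(4);T[:3,:3]=s["tcp_rot"];T[:3,3]=s["position"]
C=T@i["tool_from_camera"];f=210/np.tan(np.radians(i["fov_y"]/2));a=(C,f,i["cx"],i["cy"])
print(f)
g=lambda u,v,z: back(*a,(210+u*.3,110+v*.3),z)
P={k:g(*v) for k,v in dict(tf=(160,385,.158),ts=(302,382,.158),lf=(518,346,.138),ls=(655,346,.138),gp=(179,80,.151),
 hl=(15,395,.11),hr=(778,383,.11),hfl=(10,262,.11),hfr=(787,247,.11)).items()}
for k,v in P.items(): print(k,np.round(v,4))
n=lambda p,q:(np.linalg.norm((P[q]-P[p])[:2]),np.degrees(np.arctan2(*(P[q]-P[p])[[1,0]])))
for p,q in [("tf","ts"),("lf","ls"),("tf","lf"),("ts","ls"),("hl","hr"),("hfl","hfr")]: print(p,q,n(p,q))
E
```

```text
348.28645915834977
tf [ 0.6178 -0.0073  0.158 ]
ts [0.6244 0.0253 0.158 ]
lf [0.6342 0.0794 0.138 ]
ls [0.6418 0.1128 0.138 ]
gp [0.5512 0.0132 0.151 ]
hl [ 0.6275 -0.0547  0.11  ]
hr [0.6712 0.1531 0.11  ]
hfl [ 0.5906 -0.0454  0.11  ]
hfr [0.6329 0.1589 0.11  ]
tf ts (np.float64(0.03324250278430086), np.float64(78.44806963339965))
lf ls (np.float64(0.0342548444524256), np.float64(77.1685465589473))
tf lf (np.float64(0.08821284692028158), np.float64(79.25615226986034))
ts ls (np.float64(0.08920916093046818), np.float64(78.75582746414759))
hl hr (np.float64(0.21229994982055933), np.float64(78.12171975575595))
hfl hfr (np.float64(0.20868459179356771), np.float64(78.30982506440898))
```

Sizes check out: the measured spacings are 33–34, 88–89 and 212 mm. The carrier's y axis is at yaw 78.2° and the tall catch's centre is near (0.620, 0.009). I'll centre the jaws 6 mm towards the fixed post and descend.

Emit:
jog_arm:
  steps:
    - {"delta_pos": [7, -10, 0], "turn": 1, "fingers": 88}
    - {"delta_pos": [7, -10, 0], "turn": 1, "fingers": 88}
    - {"delta_pos": [7, -10, -25], "turn": 1, "fingers": 88}
    - {"delta_pos": [7, -10, -50], "turn": 1, "fingers": 88}
    - {"delta_pos": [7, -10, -70], "turn": 1, "fingers": 88}
    - {"delta_pos": [7, -10, -85], "turn": 1, "fingers": 88}
    - {"delta_pos": [7, -10, -85], "turn": 1, "fingers": 88}
    - {"delta_pos": [7, -10, -85], "turn": 1, "fingers": 88}

```text
time_s: 3.83
position: [0.6188, 0.0032, 0.184]
tcp_rot: [[0.206, -0.002, -0.979], [0.979, 0.0, 0.206], [0.0, -1.0, 0.002]]
force: [0.2, -0.3, 1.1]
opening: 0.878
```

```bash
python3 - <<'E'
from h import *
im,C,f,cx,cy,s=wrist("w2")
print(s["time_s"],s["position"],np.degrees(np.arctan2(s["tcp_rot"][1,0],s["tcp_rot"][0,0])),s["opening"],s["force"])
for t in ["tall_catch","low_catch","gate_hinge","gate_post_top"]:
    print(t,[(np.round(d["position"],4).tolist(),round(d["confidence"],2)) for d in tip_of(t,"wrist")][:2])
E
```

```text
3.8333 [0.61881708 0.00317065 0.18397263] 78.12239954179807 0.8781339296610745 [ 0.1542211  -0.32035959  1.06452446]
tall_catch [([0.6167, 0.0078, 0.1101], 0.98)]
low_catch [([0.6398, 0.0958, 0.1071], 0.9), ([0.6215, 0.1379, 0.1358], 0.33)]
gate_hinge [([0.6211, 0.1352, 0.1385], 0.73)]
gate_post_top [([0.5492, 0.0111, 0.1513], 0.68)]
```

View pics/w2.png

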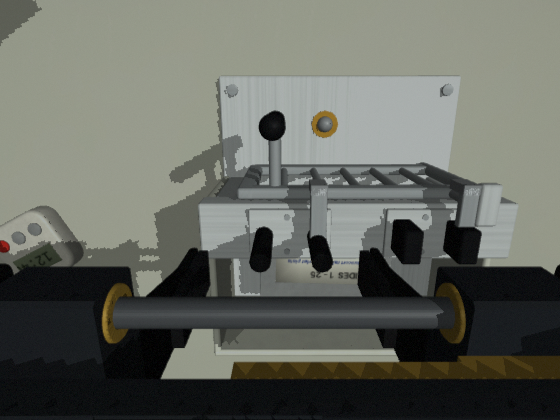

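The view is square to the header. The jaws straddle the tall posts, which are at (261,250) and (321,255), and their midpoint sits right of the jaw centre as intended. I'm descending and squeezing.

Emit:
jog_arm:
  steps:
    - {"delta_pos": [0, 0, -20], "fingers": 88}
    - {"delta_pos": [0, 0, -38], "fingers": 88}
    - {"delta_pos": [0, 0, -48], "fingers": 88}
    - {"delta_pos": [0, 0, -48], "fingers": 88}
    - {"delta_pos": [0, 0, -48], "fingers": 70}
    - {"delta_pos": [0, 0, -48], "fingers": 60}
    - {"delta_pos": [0, 0, -48], "fingers": 52}
    - {"delta_pos": [0, 0, -48], "fingers": 46}
    - {"delta_pos": [0, 0, -48], "fingers": 40}
    - {"delta_pos": [0, 0, -48], "fingers": 36}
    - {"delta_pos": [0, 0, -48], "fingers": 36}
    - {"delta_pos": [0, 0, -48], "fingers": 36}
    - {"delta_pos": [0, 0, -48], "fingers": 36}
    - {"delta_pos": [0, 0, -48], "fingers": 36}
    - {"delta_pos": [0, 0, -48], "fingers": 36}

```text
$.steps[0]: bad value
```

```bash
python3 - <<'E'
from h import *
im,C,f,cx,cy,s=wrist("w3")
print(s["time_s"],s["position"],s["opening"]*87,s["force"])
E
```

```text
4.0833 [0.62022442 0.00272956 0.18602698] 76.62467586444764 [-0.25701273 -0.65194418  0.83667101]
```

View pics/w3.png

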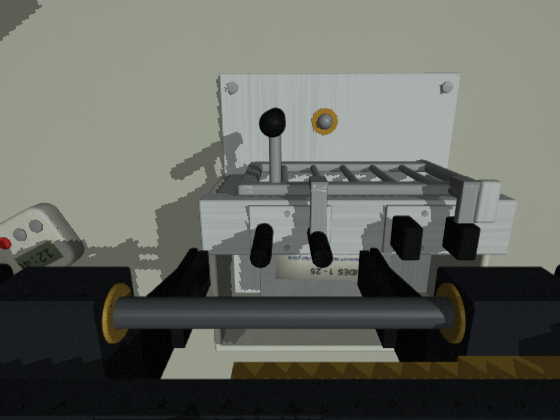

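The call was refused because every row needs a "turn", so nothing moved. Sending it again.

Emit:
jog_arm:
  steps:
    - {"delta_pos": [0, 0, -20], "turn": 0, "fingers": 88}
    - {"delta_pos": [0, 0, -38], "turn": 0, "fingers": 88}
    - {"delta_pos": [0, 0, -48], "turn": 0, "fingers": 88}
    - {"delta_pos": [0, 0, -48], "turn": 0, "fingers": 88}
    - {"delta_pos": [0, 0, -48], "turn": 0, "fingers": 70}
    - {"delta_pos": [0, 0, -48], "turn": 0, "fingers": 60}
    - {"delta_pos": [0, 0, -48], "turn": 0, "fingers": 52}
    - {"delta_pos": [0, 0, -48], "turn": 0, "fingers": 46}
    - {"delta_pos": [0, 0, -48], "turn": 0, "fingers": 40}
    - {"delta_pos": [0, 0, -48], "turn": 0, "fingers": 36}
    - {"delta_pos": [0, 0, -48], "turn": 0, "fingers": 36}
    - {"delta_pos": [0, 0, -48], "turn": 0, "fingers": 36}
    - {"delta_pos": [0, 0, -48], "turn": 0, "fingers": 36}
    - {"delta_pos": [0, 0, -48], "turn": 0, "fingers": 36}
    - {"delta_pos": [0, 0, -48], "turn": 0, "fingers": 36}

```text
time_s: 5.38
position: [0.6196, 0.0009, 0.1373]
tcp_rot: [[0.205, 0.0, -0.979], [0.979, -0.003, 0.205], [-0.003, -1.0, -0.001]]
force: [-1.8, -4.7, 4.8]
opening: 0.378
```

```bash
python3 - <<'E'
from h import *
im,C,f,cx,cy,s=wrist("w4")
print(s["time_s"],s["position"],s["opening"]*87,s["force"])
E
```

```text
5.3833 [0.61957864 0.00089504 0.13732421] 32.85189765860662 [-1.75003645 -4.73489164  4.78493989]
```

View pics/w4.png

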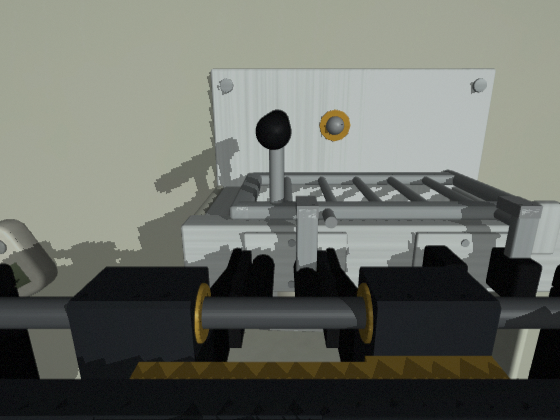

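The opening stopped at 32.9 mm, which matches the 34 mm squeezed width less pad give, so the tall catch is fully in. I'll release, lift and move over the low catch.

Emit:
jog_arm:
  steps:
    - {"delta_pos": [0, -2, 0], "turn": 0, "fingers": 60}
    - {"delta_pos": [0, -2, 0], "turn": 0, "fingers": 85}
    - {"delta_pos": [0, -2, 0], "turn": 0, "fingers": 85}
    - {"delta_pos": [0, -2, 0], "turn": 0, "fingers": 85}
    - {"delta_pos": [0, -2, 0], "turn": 0, "fingers": 85}
    - {"delta_pos": [0, -2, 0], "turn": 0, "fingers": 85}
    - {"delta_pos": [0, -2, 30], "turn": 0, "fingers": 85}
    - {"delta_pos": [0, -2, 60], "turn": 0, "fingers": 85}
    - {"delta_pos": [10, 40, 70], "turn": 0, "fingers": 85}
    - {"delta_pos": [23, 85, 70], "turn": 0, "fingers": 85}
    - {"delta_pos": [23, 85, 70], "turn": 0, "fingers": 85}
    - {"delta_pos": [23, 85, 70], "turn": 0, "fingers": 85}
    - {"delta_pos": [23, 85, 70], "turn": 0, "fingers": 85}
    - {"delta_pos": [23, 85, 70], "turn": 0, "fingers": 85}

```text
time_s: 6.6
position: [0.6416, 0.0869, 0.2058]
tcp_rot: [[0.206, -0.002, -0.979], [0.979, -0.001, 0.206], [-0.001, -1.0, 0.002]]
force: [-0.1, -0.1, -1.4]
opening: 0.851
```

```bash
python3 - <<'E'
from h import *
im,C,f,cx,cy,s=wrist("w5")
print(s["time_s"],s["position"],s["opening"]*87,s["force"])
for t in ["tall_catch","low_catch","gate_hinge","gate_post_top"]:
    print(t,[(np.round(d["position"],4).tolist(),round(d["confidence"],2)) for d in tip_of(t,"wrist")][:2])
a=cv2.imread("pics/w5.png")[90:290,130:450]
cv2.imwrite("pics/w5c.png",cv2.resize(a,None,fx=2.5,fy=2.5,interpolation=cv2.INTER_CUBIC))
E
```

```text
6.6 [0.64163957 0.08686177 0.20580753] 74.00504752371992 [-0.09249625 -0.08996553 -1.39271205]
tall_catch [([0.6186, 0.0094, 0.107], 0.85)]
low_catch [([0.6404, 0.0986, 0.1094], 0.67)]
gate_hinge [([0.6224, 0.1347, 0.1385], 0.57)]
gate_post_top [([0.55, 0.0119, 0.1514], 0.65)]
```

View pics/w5c.png

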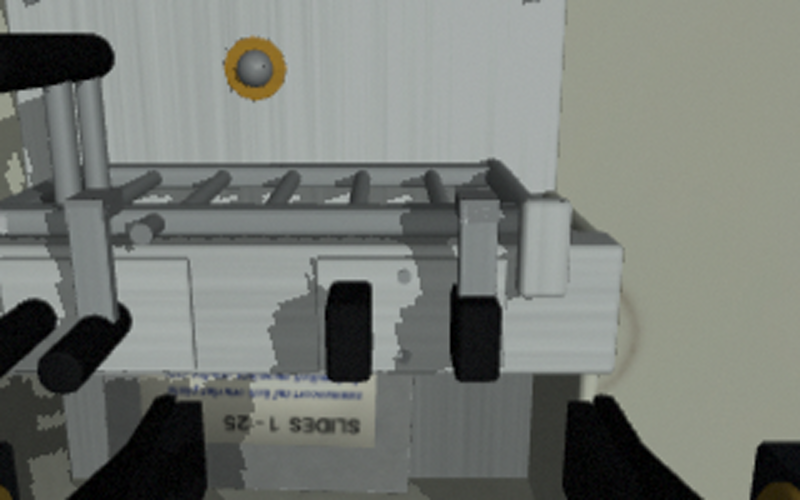

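```bash
python3 - <<'E'
from h import *
s=read_state();i=camera_info("wrist"); T=np.eye(4);T[:3,:3]=s["tcp_rot"];T[:3,3]=s["position"]
C=T@i["tool_from_camera"];f=210/np.tan(np.radians(i["fov_y"]/2));a=(C,f,i["cx"],i["cy"])
R=np.array([[.979,.205],[-.205,.979]]) # carrier x,y axes columns
o=np.array([.638,.0889])
for n,u,v,z in [("lf back",349,380,.138),("ls back",477,380,.138),("lf L",326,380,.138),("ls R",502,380,.138),("blk",522,295,.135),("blk",572,295,.135),("hdr back L",200,372,.11),("hdr back R",618,372,.11),("hdr front",300,245,.11),("tall s",62,368,.158)]:
    p=back(*a,(130+u/2.5,90+v/2.5),z)
    print(n,np.round(p,4),"rel to TCP in carrier axes mm",np.round(R.T@(p[:2]-s["position"][:2])*1000,1))
E
```

```text
lf back [0.6466 0.077  0.138 ] rel to TCP in carrier axes mm [ 6.2 -8.5]
ls back [0.6536 0.11   0.138 ] rel to TCP in carrier axes mm [ 6.3 25.2]
lf L [0.6453 0.0711 0.138 ] rel to TCP in carrier axes mm [  6.2 -14.6]
ls R [0.6549 0.1164 0.138 ] rel to TCP in carrier axes mm [ 6.3 31.8]
blk [0.634  0.1256 0.135 ] rel to TCP in carrier axes mm [-16.1  36.5]
blk [0.6366 0.1383 0.135 ] rel to TCP in carrier axes mm [-16.1  49.5]
hdr back L [0.6459 0.0308 0.11  ] rel to TCP in carrier axes mm [ 15.  -53.9]
hdr back R [0.6716 0.1522 0.11  ] rel to TCP in carrier axes mm [15.4 70.2]
hdr front [0.6144 0.0689 0.11  ] rel to TCP in carrier axes mm [-23.6 -23. ]
tall s [0.6216 0.0136 0.158 ] rel to TCP in carrier axes mm [ -5.2 -75.7]
```

The low posts measure 46 mm over the outsides. Their centre is 8.5 mm to +y of the TCP, so only about 1 mm of correction is needed. The hinge block ends 16 mm in front of the TCP, clear of the 9.5 mm half-width pad. I'm descending and squeezing.

Emit:
jog_arm:
  steps:
    - {"delta_pos": [0, 1, -20], "turn": 0, "fingers": 85}
    - {"delta_pos": [0, 1, -45], "turn": 0, "fingers": 85}
    - {"delta_pos": [0, 1, -62], "turn": 0, "fingers": 85}
    - {"delta_pos": [0, 1, -74], "turn": 0, "fingers": 85}
    - {"delta_pos": [0, 1, -74], "turn": 0, "fingers": 85}
    - {"delta_pos": [0, 1, -74], "turn": 0, "fingers": 70}
    - {"delta_pos": [0, 1, -74], "turn": 0, "fingers": 60}
    - {"delta_pos": [0, 1, -74], "turn": 0, "fingers": 52}
    - {"delta_pos": [0, 1, -74], "turn": 0, "fingers": 46}
    - {"delta_pos": [0, 1, -74], "turn": 0, "fingers": 40}
    - {"delta_pos": [0, 1, -74], "turn": 0, "fingers": 36}
    - {"delta_pos": [0, 1, -74], "turn": 0, "fingers": 36}
    - {"delta_pos": [0, 1, -74], "turn": 0, "fingers": 36}
    - {"delta_pos": [0, 1, -74], "turn": 0, "fingers": 36}
    - {"delta_pos": [0, 1, -74], "turn": 0, "fingers": 36}
    - {"delta_pos": [0, 1, -74], "turn": 0, "fingers": 36}

```text
time_s: 8.18
position: [0.6426, 0.088, 0.1333]
tcp_rot: [[0.206, 0.001, -0.979], [0.979, -0.001, 0.206], [-0.001, -1.0, -0.001]]
force: [1.1, -1.1, 6.0]
opening: 0.384
```

```bash
python3 - <<'E'
from h import *
im,C,f,cx,cy,s=wrist("w6")
print(s["time_s"],s["position"],s["opening"]*87,s["force"])
E
```

```text
8.1833 [0.64257232 0.08800965 0.13332943] 33.44260698658698 [ 1.06877341 -1.08518221  6.0328302 ]
```

View pics/w6.png

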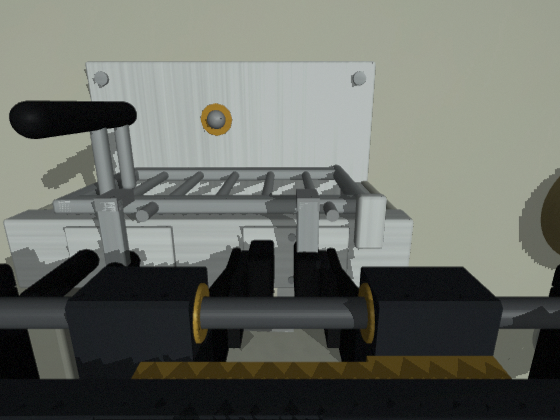

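The opening stopped at 33.4 mm, so the low catch is squeezed too. I'll release, lift and go to the gate post.

Emit:
jog_arm:
  steps:
    - {"delta_pos": [0, 0, 0], "turn": 0, "fingers": 60}
    - {"delta_pos": [0, 0, 0], "turn": 0, "fingers": 85}
    - {"delta_pos": [0, 0, 0], "turn": 0, "fingers": 85}
    - {"delta_pos": [0, 0, 0], "turn": 0, "fingers": 85}
    - {"delta_pos": [0, 0, 0], "turn": 0, "fingers": 85}
    - {"delta_pos": [0, 0, 0], "turn": 0, "fingers": 85}
    - {"delta_pos": [0, 0, 30], "turn": 0, "fingers": 85}
    - {"delta_pos": [0, 0, 60], "turn": 0, "fingers": 85}
    - {"delta_pos": [0, 0, 75], "turn": 0, "fingers": 85}
    - {"delta_pos": [-92, -75, 75], "turn": 0, "fingers": 85}
    - {"delta_pos": [-92, -75, 75], "turn": 0, "fingers": 85}
    - {"delta_pos": [-92, -75, 75], "turn": 0, "fingers": 85}
    - {"delta_pos": [-92, -75, 75], "turn": 0, "fingers": 85}
    - {"delta_pos": [-92, -75, 75], "turn": 0, "fingers": 85}
    - {"delta_pos": [-92, -75, 75], "turn": 0, "fingers": 85}
    - {"delta_pos": [-92, -75, 75], "turn": 0, "fingers": 85}

```text
time_s: 9.57
position: [0.5518, 0.0142, 0.2077]
tcp_rot: [[0.205, 0.002, -0.979], [0.979, 0.0, 0.205], [0.0, -1.0, -0.002]]
force: [0.1, -1.3, -0.1]
opening: 0.85
```

```bash
python3 - <<'E'
from h import *
im,C,f,cx,cy,s=wrist("w7")
print(s["time_s"],s["position"],s["opening"]*87,s["force"])
for t in ["tall_catch","low_catch","gate_hinge","gate_post_top","gate_grip"]:
    print(t,[(np.round(d["position"],4).tolist(),round(d["confidence"],2)) for d in tip_of(t,"wrist")][:2])
for d in trace("gate","wrist")[:1]: print(d["confidence"],d["mask"].sum())
print("expected post top px",proj(C,f,cx,cy,[.550,.012,.151]))
E
```

```text
9.5667 [0.55178172 0.01416114 0.20774492] 73.92518931271437 [ 0.1327317  -1.26703389 -0.11107306]
tall_catch [([0.6187, 0.0103, 0.1063], 0.88)]
low_catch [([0.6388, 0.0977, 0.1088], 0.89)]
gate_hinge []
gate_post_top [([0.5481, 0.0134, 0.1494], 0.94)]
gate_grip [([0.548, 0.0095, 0.1322], 0.93)]
0.61 6093
expected post top px [278.41815434 237.61279758]
```

View pics/w7.png

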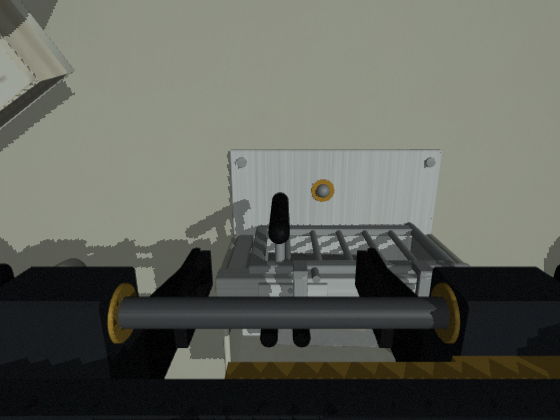

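The post top is at about (280,235), within 3 px of the prediction and centred between the fingers. I'm descending and gripping the post.

Emit:
jog_arm:
  steps:
    - {"delta_pos": [-1, 1, -25], "turn": 0, "fingers": 85}
    - {"delta_pos": [-1, 1, -50], "turn": 0, "fingers": 85}
    - {"delta_pos": [-1, 1, -66], "turn": 0, "fingers": 85}
    - {"delta_pos": [-1, 1, -74], "turn": 0, "fingers": 85}
    - {"delta_pos": [-1, 1, -74], "turn": 0, "fingers": 60}
    - {"delta_pos": [-1, 1, -74], "turn": 0, "fingers": 40}
    - {"delta_pos": [-1, 1, -74], "turn": 0, "fingers": 25}
    - {"delta_pos": [-1, 1, -74], "turn": 0, "fingers": 10}
    - {"delta_pos": [-1, 1, -74], "turn": 0, "fingers": 0}
    - {"delta_pos": [-1, 1, -74], "turn": 0, "fingers": 0}
    - {"delta_pos": [-1, 1, -74], "turn": 0, "fingers": 0}
    - {"delta_pos": [-1, 1, -74], "turn": 0, "fingers": 0}
    - {"delta_pos": [-1, 1, -74], "turn": 0, "fingers": 0}
    - {"delta_pos": [-1, 1, -74], "turn": 0, "fingers": 0}

```text
time_s: 11.08
position: [0.5483, 0.0132, 0.1336]
tcp_rot: [[0.203, -0.003, -0.979], [0.979, -0.004, 0.203], [-0.004, -1.0, 0.002]]
force: [-5.6, -13.1, 4.7]
opening: 0.173
```

```bash
python3 - <<'E'
from h import *
im,C,f,cx,cy,s=wrist("w8")
print(s["time_s"],s["position"],s["opening"]*87,s["force"])
h=np.array([.622,.1355]); p=s["position"][:2]
print(np.linalg.norm(p-h))
# swing plan, gate frame
a=np.radians(-11.8)
# rotate current grip point about the hinge
for hh in ([.622,.1355],[.6235,.1345]):
  for th in (10,20,30,40,50,60,70,80,86,90):
    t=-np.radians(th);R=np.array([[np.cos(t),-np.sin(t)],[np.sin(t),np.cos(t)]])
    q=np.array(hh)+R@(p-hh); print(th,np.round((q-p)*1000,1),np.round(q,3))
E
```

```text
11.0833 [0.54826204 0.01317508 0.13358681] 15.043443232342941 [ -5.57702551 -13.14739176   4.67620383]
0.1428309252116008
10 [-20.1  14.7] [0.528 0.028]
20 [-37.4  32.6] [0.511 0.046]
30 [-51.3  53.3] [0.497 0.066]
40 [-61.4  76. ] [0.487 0.089]
50 [-67.4 100.2] [0.481 0.113]
60 [-69.1 125. ] [0.479 0.138]
70 [-66.4 149.8] [0.482 0.163]
80 [-59.5 173.7] [0.489 0.187]
86 [-53.4 187.4] [0.495 0.201]
90 [-48.6 196.1] [0.5   0.209]
10 [-19.9  14.9] [0.528 0.028]
20 [-37.  33.] [0.511 0.046]
30 [-50.6  53.9] [0.498 0.067]
40 [-60.4  76.7] [0.488 0.09 ]
50 [-66.1 101. ] [0.482 0.114]
60 [-67.5 125.8] [0.481 0.139]
70 [-64.5 150.5] [0.484 0.164]
80 [-57.3 174.4] [0.491 0.188]
86 [-51.  187.9] [0.497 0.201]
90 [-46.1 196.6] [0.502 0.21 ]
```

View pics/w8.png

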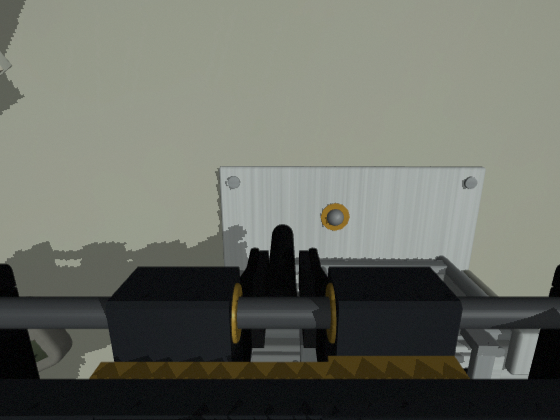

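The post is gripped: the opening is 15 mm around a 14 mm post. The distance from the hinge is 143 mm, which matches the stated 142 mm. I'll swing along the arc with the hand turning along, to 20° first, then check the forces.

Emit:
jog_arm:
  steps:
    - {"delta_pos": [-4, 3, 0], "turn": -2, "fingers": 0}
    - {"delta_pos": [-8, 5, 0], "turn": -4, "fingers": 0}
    - {"delta_pos": [-12, 8, 0], "turn": -6, "fingers": 0}
    - {"delta_pos": [-16, 11, 0], "turn": -8, "fingers": 0}
    - {"delta_pos": [-20, 15, 0], "turn": -10, "fingers": 0}
    - {"delta_pos": [-24, 18, 0], "turn": -12, "fingers": 0}
    - {"delta_pos": [-27, 21, 0], "turn": -14, "fingers": 0}
    - {"delta_pos": [-31, 25, 0], "turn": -16, "fingers": 0}
    - {"delta_pos": [-34, 29, 0], "turn": -18, "fingers": 0}
    - {"delta_pos": [-37, 33, 0], "turn": -20, "fingers": 0}
    - {"delta_pos": [-37, 33, 0], "turn": -20, "fingers": 0}

```text
time_s: 12.05
position: [0.513, 0.0423, 0.1337]
tcp_rot: [[0.523, 0.001, -0.852], [0.852, -0.011, 0.523], [-0.009, -1.0, -0.007]]
force: [-0.3, -20.8, -1.0]
opening: 0.146
```

```bash
python3 - <<'E'
from h import *
im,C,f,cx,cy,s=wrist("w9")
print(s["time_s"],s["position"],s["opening"]*87,s["force"],s["moment"])
E
```

```text
12.05 [0.51303953 0.04233573 0.13370708] 12.69118048199639 [ -0.32319023 -20.80242045  -1.03506326] [-3.57328848  0.20793221  0.04893139]
```

View pics/w9.png

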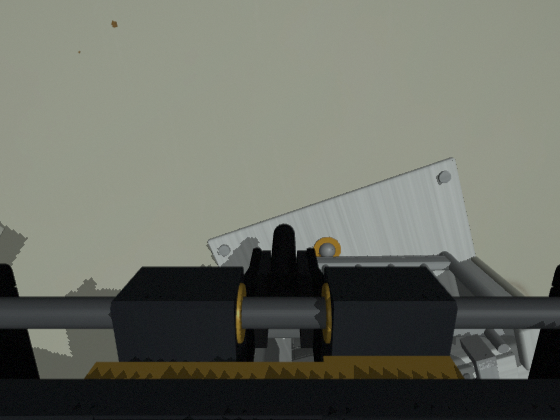

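The gate is following: its bars stay parallel to the jaws, and the hand is at 20°. The outward pull of about 20 N in -y means the post's arc has a larger radius, about 148 mm. I'm correcting the path and continuing through the detent to 40°.

Emit:
jog_arm:
  steps:
    - {"delta_pos": [-2, -3, 0], "turn": 0, "fingers": 0}
    - {"delta_pos": [-4, -4, 0], "turn": -1, "fingers": 0}
    - {"delta_pos": [-7, 0, 0], "turn": -3, "fingers": 0}
    - {"delta_pos": [-11, 5, 0], "turn": -5, "fingers": 0}
    - {"delta_pos": [-15, 10, 0], "turn": -8, "fingers": 0}
    - {"delta_pos": [-18, 15, 0], "turn": -10, "fingers": 0}
    - {"delta_pos": [-21, 21, 0], "turn": -13, "fingers": 0}
    - {"delta_pos": [-24, 27, 0], "turn": -15, "fingers": 0}
    - {"delta_pos": [-27, 33, 0], "turn": -18, "fingers": 0}
    - {"delta_pos": [-29, 39, 0], "turn": -20, "fingers": 0}
    - {"delta_pos": [-29, 39, 0], "turn": -20, "fingers": 0}

```text
time_s: 13.02
position: [0.4867, 0.0872, 0.1337]
tcp_rot: [[0.788, 0.008, -0.616], [0.616, -0.0, 0.788], [0.006, -1.0, -0.005]]
force: [5.4, -1.5, -5.2]
opening: 0.15
```

```bash
python3 - <<'E'
from h import *
im,C,f,cx,cy,s=wrist("w10")
print(s["time_s"],s["position"],s["opening"]*87,s["force"],s["moment"])
im=capture("top");cv2.imwrite("pics/top1.png",cv2.resize(im[150:260,220:340,::-1],None,fx=5,fy=5,interpolation=cv2.INTER_CUBIC))
E
```

```text
13.0167 [0.48666453 0.08716947 0.13370135] 13.029230016027922 [ 5.42214961 -1.49092563 -5.16050658] [-0.18416533 -0.83559474 -0.13207049]
```

View pics/w10.png

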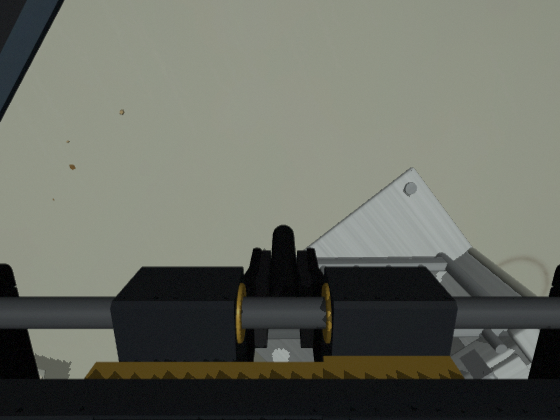

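View pics/top1.png

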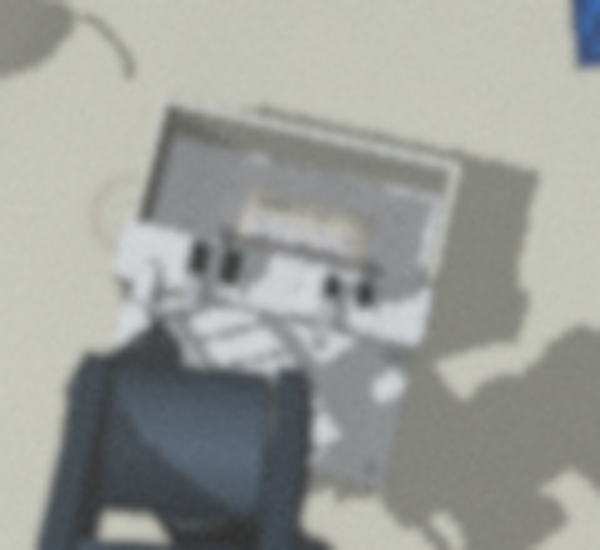

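Both catches look squeezed in, the gate stands at about 40° past the detent, and forces are around 5 N. I'll carry on to about a right angle.

Emit:
jog_arm:
  steps:
    - {"delta_pos": [-2, 6, 0], "turn": -2, "fingers": 0}
    - {"delta_pos": [-4, 12, 0], "turn": -5, "fingers": 0}
    - {"delta_pos": [-5, 18, 0], "turn": -7, "fingers": 0}
    - {"delta_pos": [-7, 25, 0], "turn": -10, "fingers": 0}
    - {"delta_pos": [-8, 31, 0], "turn": -12, "fingers": 0}
    - {"delta_pos": [-8, 38, 0], "turn": -15, "fingers": 0}
    - {"delta_pos": [-9, 44, 0], "turn": -17, "fingers": 0}
    - {"delta_pos": [-9, 51, 0], "turn": -20, "fingers": 0}
    - {"delta_pos": [-9, 57, 0], "turn": -22, "fingers": 0}
    - {"delta_pos": [-8, 63, 0], "turn": -25, "fingers": 0}
    - {"delta_pos": [-7, 70, 0], "turn": -27, "fingers": 0}
    - {"delta_pos": [-6, 76, 0], "turn": -30, "fingers": 0}
    - {"delta_pos": [-5, 82, 0], "turn": -32, "fingers": 0}
    - {"delta_pos": [-4, 89, 0], "turn": -35, "fingers": 0}
    - {"delta_pos": [-2, 95, 0], "turn": -37, "fingers": 0}
    - {"delta_pos": [0, 101, 0], "turn": -40, "fingers": 0}
    - {"delta_pos": [2, 107, 0], "turn": -43, "fingers": 0}
    - {"delta_pos": [5, 113, 0], "turn": -46, "fingers": 0}
    - {"delta_pos": [8, 119, 0], "turn": -48, "fingers": 0}
    - {"delta_pos": [9, 121, 0], "turn": -49, "fingers": 0}

```text
time_s: 14.78
position: [0.4978, 0.2061, 0.1337]
tcp_rot: [[0.982, 0.01, 0.189], [-0.189, -0.003, 0.982], [0.01, -1.0, -0.001]]
force: [8.4, -10.4, -5.0]
opening: 0.15
```

```bash
python3 - <<'E'
from h import *
im,C,f,cx,cy,s=wrist("w11")
print(s["time_s"],s["position"],s["opening"]*87,s["force"],s["moment"],np.degrees(np.arctan2(s["tcp_rot"][1,0],s["tcp_rot"][0,0])))
p=s["position"][:2]-np.array([.622,.1355]);print("post angle swing deg",np.degrees(np.arctan2(-128,-73.5)-np.arctan2(p[1],p[0]))%360,np.linalg.norm(p))
for t in ["gate_post_top","gate_grip","gate"]:
  for c in ["wrist","scene"] :
    if c=="scene": capture(c)
    else: capture(c)
    print(t,c,[(np.round(d["position"],4).tolist(),round(d["confidence"],2)) for d in tip_of(t,c)][:2])
im=capture("scene");cv2.imwrite("pics/sc2.png",im[:,:,::-1])
im=capture("top");cv2.imwrite("pics/top2.png",im[:,:,::-1])
for c in ("scene","top"):
  for t in ("timer","vial","petri","slide_store"):
    print(t,c,[(np.round(d["position"],3).tolist(),round(d["confidence"],2)) for d in tip_of(t,c)][:1])
s=read_state();print(s["time_s"],s["position"],s["opening"]*87,s["force"])
A=cv2.imread("pics/sc2.png")[180:280,220:340];B=im[150:260,220:340,::-1]
cv2.imwrite("pics/fin.png",np.hstack([cv2.resize(x,(400,400),interpolation=cv2.INTER_CUBIC) for x in(A,B)]))
E
```

```text
14.7833 [0.49778456 0.20611416 0.13367994] 13.052404138293214 [  8.40586812 -10.40628419  -4.96246121] [-1.72704882 -1.27812403 -0.13412941] -10.876552122948222
post angle swing deg 89.752171113315 0.1428839922949015
gate_post_top wrist [([0.4985, 0.2038, 0.1514], 0.62)]
gate_post_top scene [([0.502, 0.2051, 0.1515], 0.7)]
gate_grip wrist [([0.4995, 0.2036, 0.1328], 0.63)]
gate_grip scene [([0.4992, 0.2032, 0.1392], 0.71)]
gate wrist [([0.623, 0.1363, 0.0041], 0.9)]
gate scene [([0.6212, 0.133, 0.0041], 0.92)]
timer scene [([0.62, -0.249, -0.001], 0.65)]
vial scene [([0.449, 0.386, 0.002], 0.56)]
petri scene [([0.716, -0.341, -0.003], 0.75)]
slide_store scene [([0.68, 0.028, 0.008], 0.95)]
timer top [([0.622, -0.243, -0.001], 0.81)]
vial top [([0.499, 0.205, 0.137], 0.61)]
petri top [([0.723, -0.347, -0.001], 0.81)]
slide_store top [([0.676, 0.034, 0.007], 0.89)]
15.9333 [0.4973854  0.20539475 0.13368528] 13.135195007691037 [ 8.65932243 -8.88859943 -6.29695324]
```

View pics/fin.png

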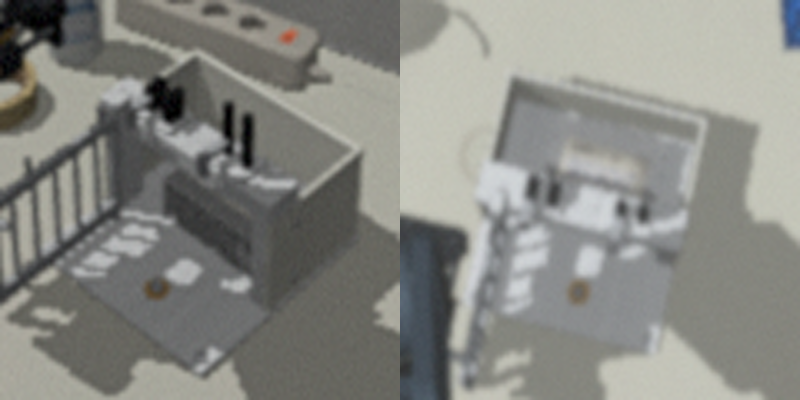

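View pics/w11.png

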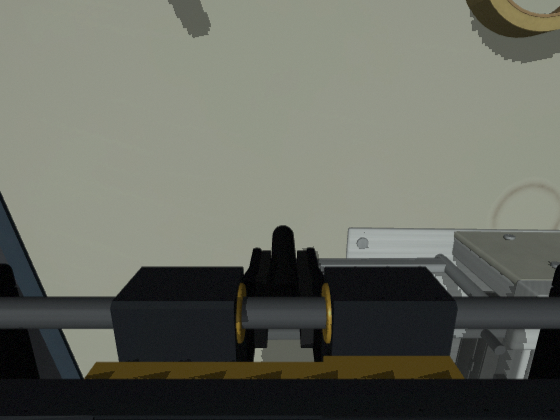

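The gate stands open at about 88–90°, the post is held between the pads, and the catches remain in. The box and bystanders are where they were, and the arm stayed within 1 mm over the last second. The "vial" the top camera reported at (0.499, 0.205, 0.137) is a false hit on the gate post; the scene view puts the vial at its original place. Handing in.

```bash
python3 - <<'E'
from h import *
print(hand_in()); s=read_state(); print(s["time_s"],s["position"],s["opening"]*87,s["force"])
E
```

```text
the job is handed in; nothing more can be done
None
the job is handed in; nothing more can be done
```

I opened the gate to about a right angle and handed the job in at about 16 s of the 54 s allowed. The arm was still gripping the black post and holding the gate there. The system gave no verdict.

- **Catches:** I squeezed the tall catch first (jaws stopped at 32.9 mm) and then the low one (33.4 mm). Both match the 34 mm fully squeezed width less pad give, and the last pictures show both still in.
- **Gate:** It swung past the detent to about 88–90°. The arm held it within 1 mm over the last second, with about 13 mm jaw opening on the 14 mm post and roughly 12 N sideways force on the tool.
- **Box and bystanders:** The box inside, timer, vial and petri dish were found within about 5 mm of where they began.

**Checks that disagreed:**
- The top camera's "vial" at (0.499, 0.205, 0.137) was a false hit on the gate post. The scene camera put the vial at its original place.
- The post's distance from the hinge came out between 143 and 148 mm. That gave a temporary pull of about 21 N on the tool at 20° of swing, which I corrected. About 10 N of sideways force was still there at the first check after the swing.
- One move call was refused because its rows lacked a turn value. Nothing moved.

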